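# Gauge the tongue of a mandrel blank in the bench caliper

## Robot

A 6-joint arm with a two-finger parallel gripper is mounted at the origin on the work surface. World frame = base frame: x ahead of the robot, y to its left, z up, the work surface at z = 0. Lengths are in m, angles in rad, forces in N, time in s.
With the tool pointing down it reaches from about 0.35 to 0.975 m from the base axis. Payload 4.9 kg.
Tool frame: the origin (TCP) lies on the centre line of the jaws, within the pads' length; the fingertips stand 8 mm ahead of it and the grasp point (between the pads) lies 11 mm behind it; z points along the fingers, y is the line along which they close (so a half turn about z gives the same grasp; the last joint's range is limited). The gripper opens to 85 mm and grips with 20 to 120 N. Pads are 22 mm wide; open, the fingers measure 114 mm over their backs; the gripper's body (76 mm by 85 mm) begins 54 mm behind the grasp point. The pads swing forward as they close: fully open they stand 13 mm farther back than shut.
Start: joints at [-1.236, 0.053, 1.613, -0, 1.476, -0.119], TCP at [0.274, -0.562, 0.239] pointing down, gripper open.
Joint ranges: [-3.01, 3.01], [-1.01, 2.22], [0.06, 2.58], [-1.02, 4.17], [0.09, 2.62], [-3.14, 3.14]. Speed limits (rad/s): [2.57, 2.57, 3.14, 3.14, 3.14, 3.14].

## Interface

Orientations are given as a rotation vector (axis times angle).
In Python, from station import ctrl gives the robot as it stands.
- The arm moves only by the shell command python3 -m jog 'ROWS' [FORCE]. ROWS is rows parted by semicolons, their numbers by spaces, 1 to 20 of them, each of 7 numbers: the finger opening in m, then dx, dy, dz in m, then a rotation vector rx, ry, rz in rad; each row is the pose to reach, as a shift and turn from the pose commanded when the command began, along the tool's axes at that moment; what a row does not reach only later rows make up. A row lasts 1/12 s, in which the tool goes at most 0.0417 m and 0.125 rad, less where a joint would pass 70% of its speed; a pose out of reach is approached as far as the arm can. The fingers move at their own pace and stop on an object; FORCE is the grip in N (left out, the last holds). Time passes only in rows, so rows that do not move let the fingers close. It prints the time, the measured TCP pose, the force, the opening and the grip force at its end.
- ctrl.get_obs(): the state, without advancing time (a new reading comes with each control period).
- ctrl.get_image(name): name is "side" or "top" or "wrist"; returns the picture (420x560x3 uint8, red, green, blue); there is no depth.
- ctrl.camera_params(name): a dict with "fx", "fy", "cx", "cy" (pixels), "T" (4x4, takes a point from camera to world coordinates); the wrist camera has in their place "tool_from_camera" (4x4, takes a point from camera to tool coordinates, whose origin is the TCP and whose axes are the flange's). Camera axes: x right, y down, z forward; pixel columns grow to the right and rows downward; lengths in m; the calibration is good to about 2 mm. A picture is of the moment at which its call begins: read the wrist's pose just before it. camera_params takes no time and is no camera call.
- ctrl.finish_job(): hands the job in; it is judged then, once.
Trained networks look in the newest picture that a camera, given by its name, has taken for a name from the list of things; names that differ only in an ending like _2 or _b are one class to them, and where a whole thing is asked for, a point or a joint stands for the part that bears it (a point fixed in the world has none). Each returns a list of dicts, best first, with "p" (0 to 1); they miss things now and then, are a little off and sometimes report something else, mostly with a low value. They report only what shows in the picture. A call takes as long as a camera call. They do not tell look-alikes from the thing itself.
- ctrl.find_in(camera, thing): "extent" ([left, top, right, bottom] in pixels, round what is visible of it).
- ctrl.cut_out(camera, thing): "mask" (420x560 bool, what is visible of it) and "extent" ([left, top, right, bottom] in pixels, round what is visible of it).
- ctrl.tip_of(camera, thing): "xy" ([column, row] in pixels: a listed point, or the origin of a listed thing).
The state is a dict: "t": time; "q": joint angles; "dq": joint speeds; "effort": joint torques, N m; "tool_pos": TCP position; "tool_rot": TCP orientation; "contact_force": force on the tool from outside, world axes, zero at the start; "wrist_torque": the same for the moment, N m; "opening": finger opening in m; "grip_force": force on a finger pad.
Only numpy, scipy, OpenCV 4.12 (cv2) and the standard library are available. Lean on these libraries where they do the work, as an engineer would, in place of code of your own. Each camera call takes 0.05 s, during which the arm holds its last target. There are 200 camera calls.

## Task

Pull the blank that ends in a flat-sided tongue up out of its spring clips, lay it flat on the bed of the bench caliper with the middle of the tongue between the opened jaws and square to them, then slide the moving jaw gently shut until the tongue is held between both jaws and the sprung anvil has given about half of its 10 mm travel, never to its stop. Let go and leave it clasped like that; leave the other blanks in their clips and everything else on the bench where it is.

Things in the scene. Friction and masses are not known exactly. Their poses are not given: they have to be found in the camera images.
- caliper: Bench caliper on a fixed grey bed plate 160 x 216 x 20 mm (x, y, z). Origin: centre of its underside; bed top at z = 20 mm. The jaws, 34 mm wide, stand at x = 0 and shut along y: fixed jaw at the -y end, moving jaw on the +y side. The bed is clear on both sides of the jaws but for a flux pot near (+56, -75) mm. A blank lies across it along x.
- fixed_jaw: Fixed steel jaw, part of the caliper: 34 x 22 x 42 mm block on the bed, x = 0, y from -82 to -60 mm in the caliper's frame. Its face at y = -60 mm looks to +y. Its frame is the caliper's, raised 20 mm. Best lay the tongue close to this face: pushed far over the bed by its tongue alone, the blank drags and may turn.
- fixed_face (a point): Middle of the fixed jaw's face, caliper frame (0, -60, 42) mm.
- jaw (a joint): Carriage of the moving jaw: gap in m between the fixed jaw's face and the anvil's face while the anvil is not pressed; 0 shut, 0.065 fully open, grows towards the caliper's +y. It slides with about 14 N of friction and stays where it is left. It starts too far shut to load.
- anvil (a joint): Travel in m of the sprung anvil in the moving jaw: 0 free, grows to 0.010 at its stop as it is pressed to +y. The spring pushes with 5 N at first contact and 0.6 N more per mm, less than the carriage's friction, so a part stays clasped. Gap between the faces = jaw + anvil, so on a part w wide it reads w - jaw. A small brass pointer on top shows it.
- anvil_pad: Sprung steel face plate of the moving jaw, 34 x 8 x 40 mm (x, y, z), from 2 to 42 mm above the bed; it faces -y, towards the fixed jaw. Behind it: 12 mm of rod, then a pillar 18 mm thick in y and 43 mm high over the bed.
- anvil_face (a point): Middle of the anvil's face, 22 mm above the bed.
- thumb_grip (a point): Centre of the top of the black thumb grip on the moving carriage: 26 mm in caliper x, 20 mm in caliper y, top 51 mm above the bed, standing on the carriage, which is 40 mm wide and 15 mm high over the bed. 75 mm to +y of the free anvil face, caliper y = -60 + 75 mm + jaw; 28 mm of free space to the pillar on its -y side. Push or pull it along caliper y.
- rack: Fixed wooden rack 156 x 226 x 10 mm, origin at the centre of its underside. Blanks lie along its x, at y = -75, 0, 75 mm in any order, undersides 24 mm over the bench. Two pairs of sprung rollers (x = -62 and 12 mm, 12 mm wide, tops at z = 61 mm) hook 1.5 mm over each blank; x = -56 to 6 mm is free for fingers. A straight upward pull of 10 to 15 N frees it; it drags until 30 mm up.
- tongue_blank: The blank to gauge: aluminium bar 140 mm long (x), 24 mm high, about 0.22 kg. From x = -70 to 20 mm it is 28 mm wide (y); from 20 to 70 mm it narrows to a flat-sided tongue 16 mm wide, full 24 mm height. Origin: centre of the underside, mid-length. Mass centre at about x = -8 mm. In the rack its x is the rack's x.
- tongue (a point): Middle of the tongue, at (45, 0, 12) mm in the blank's frame.
- plain_blank: Another aluminium blank of the rack: plain bar 140 x 28 x 24 mm with no tongue. Stays in its clips.
- spigot_blank: Another aluminium blank of the rack: like the tongue blank, but it ends in a round spigot 20 mm in diameter. Stays in its clips.
- pen_cup: Black cup of pens, 72 mm across, 165 mm high with the pens, standing between caliper and rack.
- file: File with a wooden handle, 205 mm long, lying on the bench.
- pliers: Pliers with red handles, 165 mm long, near the robot.
- dapping_block: Brass dapping cube, 60 mm, at the back.
- solder_board: Pale soldering board 110 x 80 x 14 mm, near the robot.
- jar: Glass jar 60 mm across, 80 mm high, at the back.
- flux_pot: White pot 36 mm across and 36 mm high, standing on the caliper's bed at about (+56, -75) mm in the caliper's frame; it is in the way of a blank laid with its thick end over the +x side, not over the -x side.
Mind the look-alikes: they are no part of the job. Leave any red look-alike of the tongue_blank alone.

How it is judged:
By the outcome, as a careful person would: the job done as asked, in the order asked, and still so for the second after the job is handed in, with the robot touching nothing.
It also fails if it takes over 64 s, if anything falls off the work surface, if the arm or the gripper's body presses on something with over 40 N, if the wrist force passes 120 N, or if a joint passes its speed limit or range.

## Working session

There is one attempt and no reset: what is moved stays moved. The work goes in short steps, Python scripts to look and compute and a shell command to move; the robot and the scene stay as the last step left them, time stands still between calls to the robot, and variables do not carry over. Pictures are saved under pics/ and viewed, at most 10 in all, crops included, and the job is handed in when it is done.

```bash
mkdir -p pics; cat > h.py <<'E'
import numpy as np, cv2
from scipy.spatial.transform import Rotation as R
from station import ctrl
def save(cam,name):
    im=ctrl.get_image(cam); cv2.imwrite(f'pics/{name}.png',im[:,:,::-1]); return im
def camT(cam):
    p=ctrl.camera_params(cam)
    if 'T' in p: return p,np.array(p['T'])
    o=ctrl.get_obs(); T=np.eye(4); T[:3,:3]=R.from_rotvec(o['tool_rot']).as_matrix(); T[:3,3]=o['tool_pos']
    return p,T@np.array(p['tool_from_camera'])
def px2w(cam,uv,z,pT=None):
    p,T=pT or camT(cam)
    d=T[:3,:3]@np.array([(uv[0]-p['cx'])/p['fx'],(uv[1]-p['cy'])/p['fy'],1]); o=T[:3,3]
    return o+d*(z-o[2])/d[2]
def w2px(cam,w,pT=None):
    p,T=pT or camT(cam)
    c=np.linalg.inv(T)@np.append(w,1); return np.array([p['fx']*c[0]/c[2]+p['cx'],p['fy']*c[1]/c[2]+p['cy']])
E
python3 - <<'E'
from h import *
np.set_printoptions(precision=4,suppress=True)
a=save('top','top0'); b=save('side','side0')
cv2.imwrite('pics/both.png',np.hstack([a,b])[:,:,::-1][:, :])
for n in ['top','side']:
    p,T=camT(n); print(n,p['fx'],T)
for n in ['tongue_blank','plain_blank','spigot_blank','tongue','fixed_face','anvil_face','thumb_grip','caliper','rack','flux_pot','pen_cup']:
    for c in ['top','side']:
        print(n,c,[(np.round(d['xy']),round(d['p'],2)) for d in ctrl.tip_of(c,n)][:3])
print(ctrl.get_obs())
E
```

```text
top 396.2863672117605 [[ 0.0275 -0.9833  0.1798  0.2977]
 [-0.9996 -0.0285 -0.0029 -0.0809]
 [ 0.008  -0.1797 -0.9837  1.1588]
 [ 0.      0.      0.      1.    ]]
side 543.4911834357913 [[-0.8834 -0.3447  0.3175  0.0313]
 [-0.4685  0.6668 -0.5795  0.7668]
 [-0.012  -0.6607 -0.7506  1.1826]
 [ 0.      0.      0.      1.    ]]
tongue_blank top [(array([317., 291.]), 0.83), (array([431., 166.]), 0.75), (array([298., 219.]), 0.59)]
tongue_blank side [(array([254., 141.]), 0.86), (array([300., 120.]), 0.86), (array([369., 223.]), 0.66)]
plain_blank top [(array([350., 211.]), 0.68), (array([175., 130.]), 0.2)]
plain_blank side [(array([302., 171.]), 0.71)]
spigot_blank top [(array([325., 214.]), 0.55), (array([187., 206.]), 0.29)]
spigot_blank side [(array([296., 186.]), 0.8), (array([203., 297.]), 0.59)]
tongue top [(array([431., 152.]), 0.93), (array([296., 204.]), 0.79), (array([356., 138.]), 0.68)]
tongue side [(array([245., 146.]), 0.88), (array([292., 109.]), 0.88), (array([275., 203.]), 0.83)]
fixed_face top [(array([350., 211.]), 0.72), (array([195., 207.]), 0.62)]
fixed_face side 
[... 411 characters left out ...]
([300., 194.]), 0.9), (array([229., 281.]), 0.69)]
flux_pot top [(array([205., 190.]), 0.64)]
flux_pot side [(array([221., 270.]), 0.71)]
pen_cup top [(array([250., 176.]), 0.8)]
pen_cup side [(array([223., 231.]), 0.82)]
{'t': 1.2, 'q': array([-1.236 ,  0.0527,  1.6129, -0.    ,  1.476 , -0.119 ]), 'dq': array([-0.0005,  0.0009, -0.0014,  0.0003, -0.0002,  0.0011]), 'effort': array([  0.0012, -39.3676, -37.0462,  -0.0001,   0.0005,   0.    ]), 'tool_pos': array([ 0.274 , -0.5617,  0.2393]), 'tool_rot': array([-3.0611, -0.7067,  0.    ]), 'contact_force': array([ 0.4077, -0.3347, -0.0242]), 'wrist_torque': array([-0.049 , -0.0549,  0.0155]), 'grip_force': 0.0, 'opening': 0.08538186450315688}
```

View pics/top0.png

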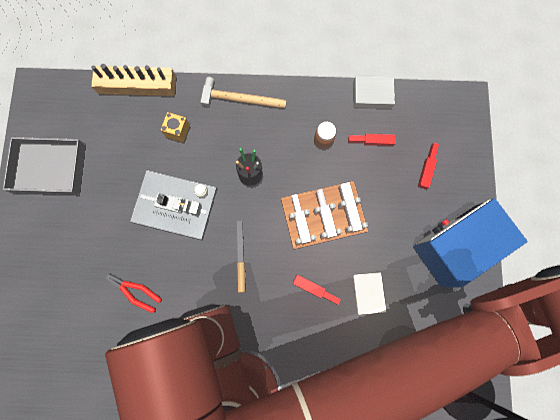

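View pics/side0.png

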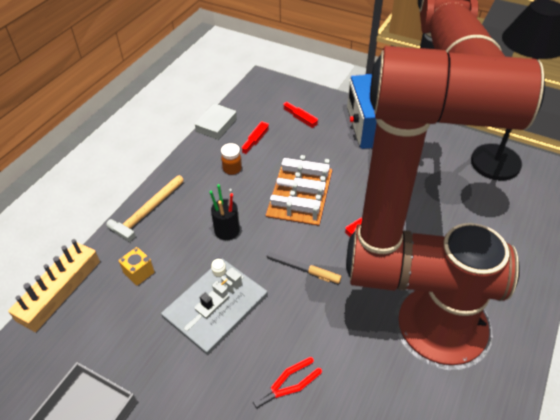

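The top view shows the rack's three white blanks at about (302,219), (327,213) and (351,208). The red look-alikes are at (317,290), (430,166) and (372,139). The caliper is at (173,205), with its flux pot at (201,190) and its thumb grip on the left. Next I take a close crop of the rack and caliper.

```bash
python3 - <<'E'
from h import *
a=cv2.imread('pics/top0.png'); b=cv2.imread('pics/side0.png')
f=lambda i,x,y,w,h:cv2.resize(i[y:y+h,x:x+w],(400,300),interpolation=cv2.INTER_CUBIC)
cv2.imwrite('pics/crop.png',np.vstack([np.hstack([f(a,272,172,104,78),f(b,258,150,88,66)]),np.hstack([f(a,124,166,100,75),f(b,158,255,116,87)])]))
for uv in [(302,219),(327,213),(351,208)]: print(px2w('top',uv,.048))
pts={}
for n in ['rack','caliper']:
    for c in ['top','side']:
        m=ctrl.cut_out(c,n)
        for d in m[:2]:
            r=cv2.minAreaRect(cv2.findNonZero(d['mask'].astype(np.uint8)))
            z=.01 if n=='rack' else .02
            B=np.array([px2w(c,q,z)[:2] for q in cv2.boxPoints(r)])
            print(n,c,round(d['p'],2),d['extent'],B.round(3).tolist(),B.mean(0).round(4))
E
```

```text
[ 0.47728744 -0.16330347  0.048     ]
[ 0.49664374 -0.23427432  0.048     ]
[ 0.51313424 -0.30282935  0.048     ]
rack top 0.66 [277.6, 183.1, 367.4, 248.5] [[0.544, -0.102], [0.605, -0.329], [0.45, -0.362], [0.393, -0.139]] [ 0.4981 -0.2331]
rack top 0.56 [128.3, 173.4, 220.0, 241.9] [[0.459, 0.338], [0.623, 0.314], [0.573, 0.086], [0.411, 0.116]] [0.5163 0.2134]
rack side 0.84 [265.9, 155.5, 330.7, 224.6] [[0.544, -0.095], [0.634, -0.363], [0.46, -0.388], [0.39, -0.124]] [ 0.5071 -0.2426]
rack side 0.21 [225.1, 269.2, 240.7, 292.0] [[0.543, 0.136], [0.536, 0.097], [0.485, 0.116], [0.492, 0.154]] [0.5139 0.1258]
caliper top 0.58 [126.9, 174.8, 218.7, 238.8] [[0.46, 0.332], [0.62, 0.307], [0.569, 0.087], [0.411, 0.118]] [0.5151 0.2108]
caliper side 0.66 [162.5, 261.1, 269.0, 353.4] [[0.617, 0.306], [0.575, 0.062], [0.405, 0.131], [0.459, 0.356]] [0.514  0.2137]
```

View pics/crop.png

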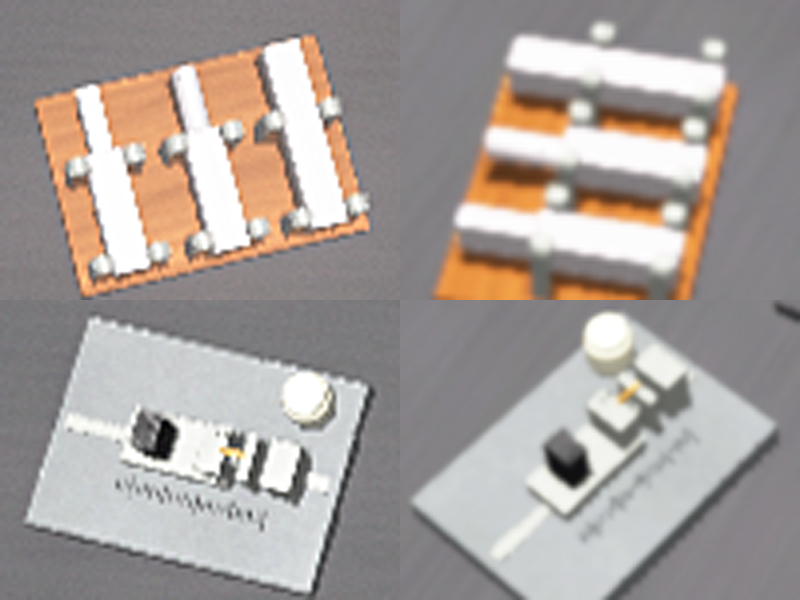

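The crop settles it. The left blank, around (299,219), has the flat narrow end and is the tongue blank; the middle one has the rounded spigot and the right one is plain. All three red pieces are decoys. The caliper's flux pot is at +x,-y, so the thick end goes over -x.

```bash
cat >> h.py <<'E'
def go(pos,yawdeg):
    """tool-frame shift/turn to bring TCP to pos, tool down, tool y along +-yaw+90deg; relative to the measured pose"""
    o=ctrl.get_obs(); M=R.from_rotvec(o['tool_rot'])
    best=None
    for k in (0,180):
        t=R.from_euler('z',yawdeg+k,degrees=True)*R.from_rotvec([np.pi,0,0])
        r=(M.inv()*t).as_rotvec()
        if best is None or np.linalg.norm(r)<np.linalg.norm(best): best=r
    d=M.inv().apply(np.array(pos)-o['tool_pos'])
    print('shift',d.round(4),'rot',best.round(4),'rows',round(max(np.linalg.norm(d)/.0417,np.linalg.norm(best)/.125),1),'q',o['q'].round(2),'t',o['t'])
E
python3 - <<'E'
from h import *
th=np.deg2rad(14.1); print(camT('wrist')[0])
c=np.array([.480,-.160]); ex=np.array([np.cos(th),np.sin(th)])
g=c-.02*ex; print(g); go([*g,.25],14.1)
E
```

```text
{'fx': 302.13229663690294, 'fy': 302.13229663690294, 'cx': 280.924076717394, 'cy': 209.26144023281063, 'tool_from_camera': array([[-1.34927322e-03, -9.64129681e-01, -2.65428216e-01,
         6.67484592e-02],
       [ 9.99998337e-01, -1.62660699e-03,  8.25040788e-04,
         3.73729512e-04],
       [-1.22719370e-03, -2.65426661e-01,  9.64130272e-01,
        -1.35076628e-01],
       [ 0.00000000e+00,  0.00000000e+00,  0.00000000e+00,
         1.00000000e+00]])}
[ 0.46060256 -0.1648723 ]
shift [ 0.3417 -0.2749 -0.0107] rot [ 0.     -0.      0.2077] rows 10.5 q [-1.24  0.05  1.61  0.    1.48 -0.12] t 1.4
```

```bash
python3 -m jog '0.055 0 0 -0.03 0 0 0;0.055 0.3417 -0.2749 -0.0107 0 0 0.2077;0.055 0.3417 -0.2749 -0.0107 0 0 0.2077;0.055 0.3417 -0.2749 -0.0107 0 0 0.2077;0.055 0.3417 -0.2749 -0.0107 0 0 0.2077;0.055 0.3417 -0.2749 -0.0107 0 0 0.2077;0.055 0.3417 -0.2749 -0.0107 0 0 0.2077;0.055 0.3417 -0.2749 -0.0107 0 0 0.2077;0.055 0.3417 -0.2749 -0.0107 0 0 0.2077;0.055 0.3417 -0.2749 -0.0107 0 0 0.2077;0.055 0.3417 -0.2749 -0.0107 0 0 0.2077;0.055 0.3417 -0.2749 -0.0107 0 0 0.2077;0.055 0.3417 -0.2749 -0.0107 0 0 0.2077;0.055 0.3417 -0.2749 -0.0107 0 0 0.2077;0.055 0.3417 -0.2749 -0.0107 0 0 0.2077'
python3 - <<'E'
from h import *
go([.4606,-.1649,.25],14.1)
im=save('wrist','w1'); pT=camT('wrist')
for n in ['tongue_blank','tongue']:
    for d in ctrl.tip_of('wrist',n)[:3]: print(n,np.round(d['xy']),round(d['p'],2),px2w('wrist',d['xy'],.024 if n!='tongue' else .036,pT))
for d in ctrl.cut_out('wrist','tongue_blank')[:3]:
    r=cv2.minAreaRect(cv2.findNonZero(d['mask'].astype(np.uint8))); B=[px2w('wrist',q,.048,pT)[:2].round(4).tolist() for q in cv2.boxPoints(r)]
    print(round(d['p'],2),d['extent'],B,np.mean(B,0))
# draw the expected outline
th=np.deg2rad(14.1);ex=np.array([np.cos(th),np.sin(th)]);ey=np.array([-ex[1],ex[0]]);c=np.array([.480,-.160])
P=[w2px('wrist',[*(c+x*ex+y*ey),.048],pT) for x,y in [(-.07,-.014),(.02,-.014),(.02,-.008),(.07,-.008),(.07,.008),(.02,.008),(.02,.014),(-.07,.014)]]
v=im[:,:,::-1].copy(); cv2.polylines(v,[np.int32(P)],True,(0,0,255),1); cv2.imwrite('pics/w1o.png',v)
E
```

```text
t: 2.65
tool_pos: [0.4605, -0.1654, 0.2501]
tool_rot: [3.117, 0.385, -0.0]
contact_force: [0.3, 0.8, 0.4]
opening: 0.0551
grip_force: 0.0
shift [ 0.0003 -0.0004  0.0001] rot [ 0.0006  0.0002 -0.0001] rows 0.0 q [-0.5  -0.29  1.91 -0.    1.52  0.83] t 2.65
tongue_blank [282. 165.] 0.81 [ 0.48219181 -0.16280917  0.024     ]
tongue_blank [278. 306.] 0.8 [ 0.2953402  -0.20372335  0.024     ]
tongue [278. 123.] 0.95 [ 0.52787027 -0.14651858  0.036     ]
tongue [306. 326.] 0.64 [ 0.28324267 -0.2447585   0.036     ]
tongue [404. 165.] 0.19 [ 0.51787973 -0.29843973  0.036     ]
0.88 [234.5, 273.3, 323.7, 345.3] [[0.315, -0.1388], [0.3493, -0.1516], [0.2929, -0.2721], [0.2552, -0.2612]] [ 0.3031   -0.205925]
0.78 [267.7, 98.8, 292.4, 227.2] [[0.5464, -0.129], [0.5527, -0.1546], [0.4172, -0.1896], [0.4101, -0.161]] [ 0.4816  -0.15855]
0.54 [530.7, 1.1, 559.5, 9.9] [[0.6985, -0.3563], [0.7056, -0.3846], [0.6986, -0.3883], [0.6915, -0.3597]] [ 0.69855  -0.372225]
```

View pics/w1o.png

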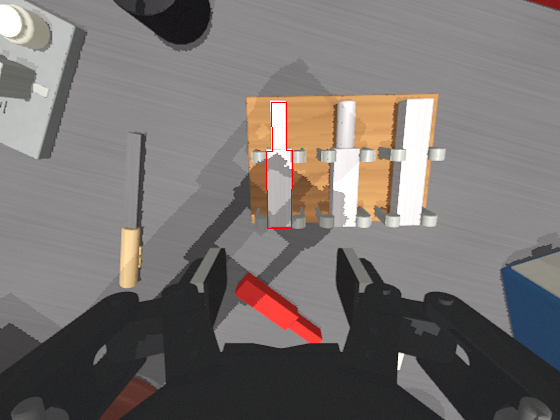

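The projected outline fits the left blank exactly in the wrist view (tongue at (278,125), body at (280,190)), so centre (0.480,-0.160) and yaw 14.1° are right. The jaw has to be opened before loading, so I go over the caliper next.

```bash
python3 - <<'E'
from h import *
print(px2w('top',(162,199),.071),px2w('side',(206,299),.071),px2w('top',(250,176),.1))
go([.46,.21,.25],-12.5)
E
```

```text
[0.51893445 0.23108587 0.071     ] [0.51698085 0.24149853 0.071     ] [ 0.58480643 -0.01420193  0.1       ]
shift [ 0.0906 -0.3649 -0.    ] rot [ 2.000e-04 -0.000e+00  4.622e-01] rows 9.0 q [-0.5  -0.29  1.91 -0.    1.52  0.83] t 2.85
```

```bash
python3 -m jog '0.05 0.0906 -0.3649 0 0 0 0.462;0.05 0.0906 -0.3649 0 0 0 0.462;0.05 0.0906 -0.3649 0 0 0 0.462;0.05 0.0906 -0.3649 0 0 0 0.462;0.05 0.0906 -0.3649 0 0 0 0.462;0.05 0.0906 -0.3649 0 0 0 0.462;0.05 0.0906 -0.3649 0 0 0 0.462;0.05 0.0906 -0.3649 0 0 0 0.462;0.05 0.0906 -0.3649 0 0 0 0.462;0.05 0.0906 -0.3649 0 0 0 0.462;0.05 0.0906 -0.3649 0 0 0 0.462;0.05 0.0906 -0.3649 0 0 0 0.462;0.05 0.0906 -0.3649 0 0 0 0.462'
python3 - <<'E'
from h import *
im=save('wrist','w2'); pT=camT('wrist')
for n,z in [('thumb_grip',.071),('fixed_face',.042),('anvil_face',.042),('caliper',0)]:
    for d in ctrl.tip_of('wrist',n)[:2]: print(n,np.round(d['xy']),round(d['p'],2),px2w('wrist',d['xy'],z,pT))
for n,z in [('caliper',.02),('thumb_grip',.071)]:
  for d in ctrl.cut_out('wrist',n)[:1]:
    r=cv2.minAreaRect(cv2.findNonZero(d['mask'].astype(np.uint8))); B=[px2w('wrist',q,z,pT)[:2].round(4).tolist() for q in cv2.boxPoints(r)]
    print(n,round(d['p'],2),d['extent'],B,np.mean(B,0))
th=np.deg2rad(-12.5);ex=np.array([np.cos(th),np.sin(th)]);ey=np.array([-ex[1],ex[0]]);c=np.array([.515,.211])
v=im[:,:,::-1].copy()
for z,L in [(.02,[(-.08,-.108),(.08,-.108),(.08,.108),(-.08,.108)]),(.062,[(-.017,-.082),(.017,-.082),(.017,-.06),(-.017,-.06)])]:
    P=[w2px('wrist',[*(c+x*ex+y*ey),z],pT) for x,y in L]; cv2.polylines(v,[np.int32(P)],True,(0,0,255),1)
cv2.imwrite('pics/w2o.png',v)
E
```

```text
t: 3.93
tool_pos: [0.4598, 0.2102, 0.2499]
tool_rot: [3.123, -0.34, -0.0]
contact_force: [-0.3, -0.5, -0.7]
opening: 0.0498
grip_force: 0.0
thumb_grip [243. 142.] 0.92 [0.51901711 0.23571302 0.071     ]
fixed_face [324. 134.] 0.75 [0.50727118 0.14923194 0.042     ]
anvil_face [316. 141.] 0.7 [0.5015775  0.15928478 0.042     ]
caliper [269. 133.] 0.61 [0.52033663 0.21103482 0.        ]
caliper 0.87 [169.1, 62.0, 367.8, 205.2] [[0.6196, 0.2988], [0.5731, 0.0897], [0.4127, 0.1134], [0.4653, 0.3492]] [0.517675 0.212775]
thumb_grip 0.93 [222.7, 117.5, 314.6, 153.3] [[0.5446, 0.2493], [0.5249, 0.1608], [0.491, 0.1673], [0.5113, 0.2584]] [0.51795 0.20895]
```

View pics/w2o.png

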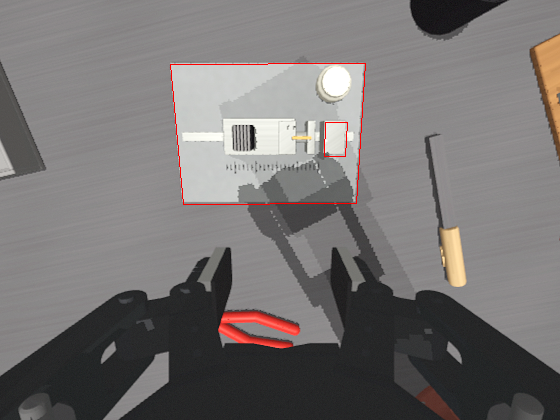

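The bed outline fits at (0.515, 0.211), yaw -12.5°. The thumb grip at (243,138) puts the jaw about 10 mm open. Next I grip it and pull it open.

```bash
python3 - <<'E'
from h import *
go([.5204,.2354,.052],-12.5)
E
```

```text
shift [ 0.0538 -0.0375  0.1981] rot [-0.0001 -0.0002  0.0009] rows 5.0 q [ 0.28 -0.24  1.87 -0.    1.51  2.07] t 4.2833
```

```bash
python3 -m jog '0.034 0.054 -0.0375 0 0 0 0;0.034 0.054 -0.0375 0.03 0 0 0;0.034 0.054 -0.0375 0.06 0 0 0;0.034 0.054 -0.0375 0.09 0 0 0;0.034 0.054 -0.0375 0.11 0 0 0;0.034 0.054 -0.0375 0.13 0 0 0;0.034 0.054 -0.0375 0.13 0 0 0' 25
python3 - <<'E'
from h import *
im=save('wrist','w3')
print(ctrl.get_obs()['contact_force'])
E
python3 -m jog '0.034 0 0 0.02 0 0 0;0.034 0 0 0.04 0 0 0;0.034 0 0 0.055 0 0 0;0.034 0 0 0.068 0 0 0;0.034 0 0 0.068 0 0 0;0.034 0 0 0.068 0 0 0'
```

```text
t: 4.87
tool_pos: [0.5172, 0.2349, 0.1147]
tool_rot: [3.12, -0.339, -0.013]
contact_force: [-0.8, 0.0, -1.9]
opening: 0.0343
grip_force: 0.0
[-0.74074465  0.14104257  0.22892776]
t: 5.42
tool_pos: [0.5207, 0.2362, 0.0527]
tool_rot: [-3.123, 0.339, -0.001]
contact_force: [-0.1, 0.3, -0.9]
opening: 0.0339
grip_force: 0.0
```

View pics/w3.png

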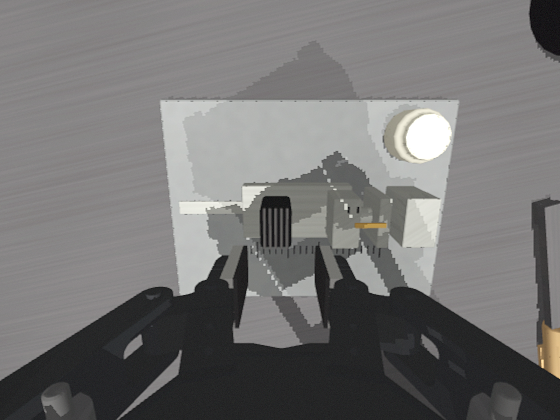

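The thumb grip at (276,222) lies between the fingers and nothing touches. I close on it and pull it 35 mm towards +y (tool -y).

```bash
python3 -m jog '0.015 0 0 0 0 0 0;0.015 0 0 0 0 0 0;0.015 0 0 0 0 0 0;0.015 0 0 0 0 0 0' 30
python3 -m jog '0.015 0 -0.005 0 0 0 0;0.015 0 -0.01 0 0 0 0;0.015 0 -0.015 0 0 0 0;0.015 0 -0.02 0 0 0 0;0.015 0 -0.025 0 0 0 0;0.015 0 -0.03 0 0 0 0;0.015 0 -0.035 0 0 0 0;0.015 0 -0.035 0 0 0 0;0.015 0 -0.035 0 0 0 0'
python3 -m jog '0.034 0 -0 0 0 0 0;0.034 0 0 0 0 0 0;0.034 0 0 0 0 0 0;0.034 0 0 -0.03 0 0 0;0.034 0 0 -0.06 0 0 0;0.034 0 0 -0.1 0 0 0;0.034 0 0 -0.14 0 0 0;0.034 0 0 -0.18 0 0 0;0.034 -0.06 0.01 -0.18 0 0 0;0.034 -0.06 0.05 -0.19 0 0 0;0.034 -0.06 0.05 -0.19 0 0 0;0.034 -0.06 0.05 -0.19 0 0 0;0.034 -0.06 0.05 -0.19 0 0 0'
python3 - <<'E'
from h import *
im=save('wrist','w4'); pT=camT('wrist')
th=np.deg2rad(-12.5);ex=np.array([np.cos(th),np.sin(th)]);ey=np.array([-ex[1],ex[0]]);c=np.array([.515,.211])
for n,z in [('thumb_grip',.071),('fixed_face',.042),('anvil_face',.042)]:
    for d in ctrl.tip_of('wrist',n)[:1]:
        w=px2w('wrist',d['xy'],z,pT)[:2]-c; print(n,np.round(d['xy']),round(d['p'],2),w@ex,w@ey)
v=im[:,:,::-1].copy()
for z,L in [(.02,[(-.08,-.108),(.08,-.108),(.08,.108),(-.08,.108)]),(.062,[(-.017,-.082),(.017,-.082),(.017,-.06),(-.017,-.06)]),(.02,[(-.1,-.06),(.017,-.06)]),(.062,[(-.017,-.015),(.017,-.015),(.017,-.007),(-.017,-.007)])]:
    P=[w2px('wrist',[*(c+x*ex+y*ey),z],pT) for x,y in L]; cv2.polylines(v,[np.int32(P)],True,(0,0,255),1)
us=np.array(P)
cv2.imwrite('pics/w4o.png',cv2.resize(v[40:240,150:410],(780,600),interpolation=cv2.INTER_CUBIC))
go([.4606,-.1649,.25],14.1)
E
```

```text
t: 5.75
tool_pos: [0.5217, 0.237, 0.054]
tool_rot: [-3.121, 0.338, -0.005]
contact_force: [-0.5, 2.7, 5.3]
opening: 0.0197
grip_force: 34.3
t: 6.5
tool_pos: [0.5285, 0.2682, 0.0539]
tool_rot: [3.118, -0.338, 0.001]
contact_force: [-4.7, -9.2, 10.9]
opening: 0.0191
grip_force: 35.3
t: 7.58
tool_pos: [0.4586, 0.2345, 0.2419]
tool_rot: [-3.123, 0.339, -0.001]
contact_force: [0.1, 0.5, 0.1]
opening: 0.0337
grip_force: 0.0
thumb_grip [232. 131.] 0.87 0.002517401012399523 0.05790335653869153
fixed_face [348. 131.] 0.86 0.0022708729307295145 -0.061956155655398505
anvil_face [311. 132.] 0.57 0.0012031705645408962 -0.022171141770073517
shift [ 0.0871  0.39   -0.0085] rot [ 2.000e-04  1.100e-03 -4.619e-01] rows 9.6 q [ 0.33 -0.21  1.86  0.    1.5   2.11] t 7.7833
```

View pics/w4o.png

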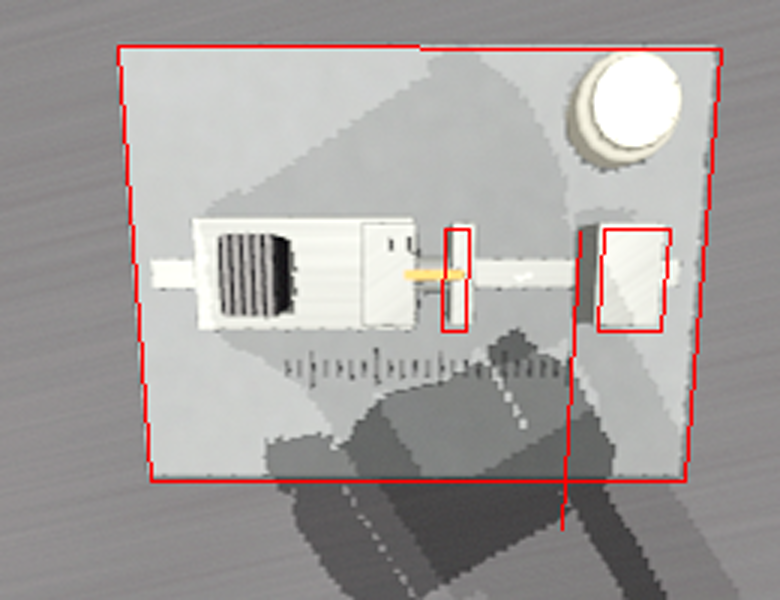

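The jaw now reads about 44 mm: the pad's front edge is at (471,277) in the crop, and the fixed jaw face matches the overlay. I go back to the tongue blank.

```bash
python3 -m jog '0.05 0.0871 0.39 -0.0085 0 0 -0.462;0.05 0.0871 0.39 -0.0085 0 0 -0.462;0.05 0.0871 0.39 -0.0085 0 0 -0.462;0.05 0.0871 0.39 -0.0085 0 0 -0.462;0.05 0.0871 0.39 -0.0085 0 0 -0.462;0.05 0.0871 0.39 -0.0085 0 0 -0.462;0.05 0.0871 0.39 -0.0085 0 0 -0.462;0.05 0.0871 0.39 -0.0085 0 0 -0.462;0.05 0.0871 0.39 -0.0085 0 0 -0.462;0.05 0.0871 0.39 -0.0085 0 0 -0.462;0.05 0.0871 0.39 -0.0085 0 0 -0.462;0.05 0.0871 0.39 -0.0085 0 0 -0.462;0.05 0.0871 0.39 -0.0085 0 0 -0.462;0.05 0.0871 0.39 -0.0085 0 0 -0.462'
python3 - <<'E'
from h import *
go([.4606,-.1649,.036],14.1)
E
```

```text
t: 8.95
tool_pos: [0.4603, -0.164, 0.2501]
tool_rot: [-3.117, -0.388, 0.001]
contact_force: [0.4, 0.2, 0.0]
opening: 0.0502
grip_force: 0.0
shift [2.000e-04 1.100e-03 2.141e-01] rot [-0.001   0.0004  0.0016] rows 5.1 q [-0.49 -0.29  1.91  0.    1.52  0.83] t 8.95
```

```bash
python3 -m jog '0.05 0 0.001 0.03 0 0 0;0.05 0 0.001 0.07 0 0 0;0.05 0 0.001 0.11 0 0 0;0.05 0 0.001 0.15 0 0 0;0.05 0 0.001 0.18 0 0 0;0.05 0 0.001 0.2 0 0 0;0.05 0 0.001 0.214 0 0 0;0.05 0 0.001 0.214 0 0 0;0.05 0 0.001 0.214 0 0 0'
python3 -m jog '0.02 0 0 0 0 0 0;0.02 0 0 0 0 0 0;0.02 0 0 0 0 0 0;0.02 0 0 0 0 0 0;0.02 0 0 0 0 0 0' 70
```

```text
t: 9.7
tool_pos: [0.4601, -0.1645, 0.036]
tool_rot: [-3.116, -0.389, 0.002]
contact_force: [0.5, 1.1, 1.2]
opening: 0.05
grip_force: 0.0
t: 10.12
tool_pos: [0.4616, -0.1657, 0.0387]
tool_rot: [-3.117, -0.386, -0.004]
contact_force: [-1.5, 6.3, 5.4]
opening: 0.0263
grip_force: 70.6
```

```bash
python3 -m jog '0.02 0 0 -0.004 0 0 0;0.02 0 0 -0.008 0 0 0;0.02 0 0 -0.014 0 0 0;0.02 0 0 -0.02 0 0 0;0.02 0 0 -0.028 0 0 0;0.02 0 0 -0.036 0 0 0;0.02 0 0 -0.045 0 0 0;0.02 0 0 -0.065 0 0 0;0.02 0 0 -0.1 0 0 0;0.02 0 0 -0.14 0 0 0;0.02 0 0 -0.18 0 0 0;0.02 0 0 -0.2 0 0 0;0.02 0 0 -0.2 0 0 0'
python3 - <<'E'
from h import *
import json
o=ctrl.get_obs();print(o['contact_force'],o['opening'])
for cam in ['wrist','side']:
    im=save(cam,'g_'+cam); pT=camT(cam)
    for n,z in [('tongue_blank',.22),('tongue',.22)]:
        print(cam,n,[(np.round(d['xy']),round(d['p'],2)) for d in ctrl.tip_of(cam,n)[:3]])
w=cv2.imread('pics/g_wrist.png'); s=cv2.imread('pics/g_side.png')
cv2.imwrite('pics/g.png',np.hstack([cv2.resize(w[60:360,130:430],(400,400)),cv2.resize(s[60:260,200:400],(400,400))]))
E
```

```text
t: 11.2
tool_pos: [0.464, -0.169, 0.2463]
tool_rot: [3.107, 0.383, 0.021]
contact_force: [1.0, -0.7, -1.0]
opening: 0.0264
grip_force: 71.0
[ 0.99247092 -0.72689664 -0.95446858] 0.026393376360121696
wrist tongue_blank [(array([335., 168.]), 0.69), (array([397., 168.]), 0.62), (array([284., 214.]), 0.57)]
wrist tongue [(array([280., 121.]), 0.78), (array([299., 334.]), 0.63)]
side tongue_blank [(array([296., 156.]), 0.86), (array([257., 137.]), 0.74), (array([369., 224.]), 0.61)]
side tongue [(array([275., 148.]), 0.72), (array([247., 145.]), 0.71), (array([380., 216.]), 0.57)]
```

View pics/g.png

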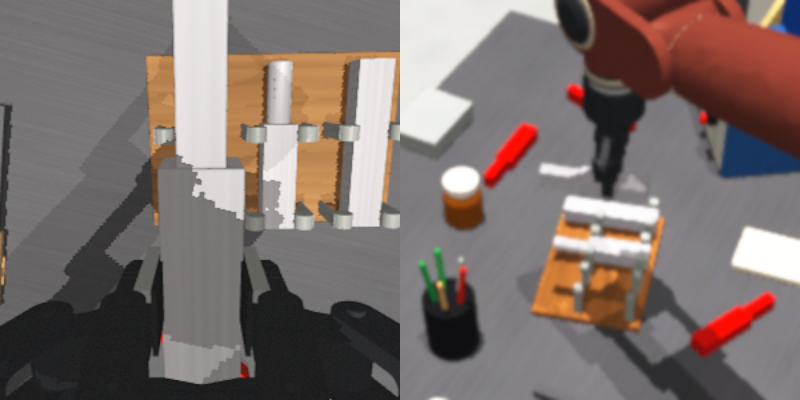

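The tongue blank is out of its clips and held: tongue at (200,80), body at (200,260) in the left crop. The other two are still clipped. I measure the blank's pose in the tool frame.

```bash
python3 - <<'E'
from h import *
p=ctrl.camera_params('wrist'); C=np.linalg.inv(np.array(p['tool_from_camera']))
def pr(X): c=C@np.append(X,1); return np.array([p['fx']*c[0]/c[2]+p['cx'],p['fy']*c[1]/c[2]+p['cy']]).round(0)
for zt in (-.009,-.012):
  print(zt,{k:pr([k[0]+.02,-k[1],zt]).tolist() for k in [(-.07,.014),(-.07,-.014),(.02,.014),(.02,-.014),(.02,.008),(.02,-.008),(.07,.008),(.07,-.008)]})
im=cv2.imread('pics/g_wrist.png').astype(int)
for v in (64,90,120,150,175): print(v,' '.join(str(x) for x in im[v,244:320:2,0]))
for u in (265,280,295): print('col',u,' '.join(str(x) for x in im[20:70:2,u,0]))
o=ctrl.get_obs();print(o['tool_pos'],o['tool_rot'])
E
```

```text
-0.009 {(-0.07, 0.014): [252.0, 366.0], (-0.07, -0.014): [308.0, 366.0], (0.02, 0.014): [247.0, 192.0], (0.02, -0.014): [313.0, 191.0], (0.02, 0.008): [261.0, 192.0], (0.02, -0.008): [298.0, 191.0], (0.07, 0.008): [258.0, 63.0], (0.07, -0.008): [300.0, 63.0]}
-0.012 {(-0.07, 0.014): [252.0, 371.0], (-0.07, -0.014): [308.0, 371.0], (0.02, 0.014): [246.0, 193.0], (0.02, -0.014): [313.0, 193.0], (0.02, 0.008): [260.0, 193.0], (0.02, -0.008): [299.0, 193.0], (0.07, 0.008): [258.0, 62.0], (0.07, -0.008): [301.0, 62.0]}
64 116 114 114 111 111 113 114 108 207 231 231 231 230 229 227 226 227 229 229 230 229 228 227 225 227 227 229 233 185 112 113 115 115 115 115 115 116 116
90 113 115 115 117 118 117 115 110 174 232 229 229 229 229 225 224 226 226 227 227 228 227 224 224 225 225 227 232 158 98 102 103 102 100 102 101 116 116
120 78 79 79 78 81 77 74 73 112 226 228 227 227 225 224 222 224 224 226 225 226 224 222 221 221 222 225 225 153 74 76 74 76 75 72 69 68 71
150 77 74 78 77 75 77 77 77 68 216 227 226 225 225 223 221 222 222 222 223 223 221 220 218 219 219 220 215 117 76 78 76 79 81 78 81 82 80
175 69 53 53 54 52 55 53 54 51 176 225 227 223 222 220 217 219 220 220 221 219 218 215 216 216 216 217 213 87 77 79 77 75 76 77 79 77 78
col 265 115 118 116 113 114 115 115 116 117 117 116 115 114 114 113 114 116 116 123 221 231 230 230 230 230
col 280 114 114 115 115 117 114 112 116 115 114 116 116 117 115 115 114 115 116 127 220 229 229 229 229 229
col 295 113 118 113 112 113 117 119 115 113 116 114 112 114 117 119 118 114 113 129 221 229 229 228 228 228
[ 0.4592856  -0.16585852  0.23410485] [-3.11596286 -0.38503407  0.00513213]
```

```bash
python3 - <<'E'
from h import *
go([.4398,.179,.235],-12.5)
E
```

```text
shift [ 6.500e-02 -3.392e-01 -3.000e-04] rot [-0.0016  0.0035  0.4641] rows 8.3 q [-0.5  -0.28  1.93 -0.    1.5   0.83] t 11.5
```

```bash
python3 -m jog '0.02 0.003 -0.016 0 0 0 0.025;0.02 0.009 -0.045 0 0 0 0.07;0.02 0.015 -0.08 0 0 0 0.12;0.02 0.022 -0.115 0 0 0 0.17;0.02 0.029 -0.15 0 0 0 0.22;0.02 0.036 -0.185 0 0 0 0.27;0.02 0.043 -0.22 0 0 0 0.31;0.02 0.049 -0.255 0 0 0 0.355;0.02 0.055 -0.287 0 0 0 0.4;0.02 0.06 -0.314 0 0 0 0.435;0.02 0.063 -0.331 0 0 0 0.455;0.02 0.065 -0.339 0 0 0 0.464;0.02 0.065 -0.339 0 0 0 0.464;0.02 0.065 -0.339 0 0 0 0.464'
python3 -m jog '0.02 0 0 0.02 0 0 0;0.02 0 0 0.045 0 0 0;0.02 0 0 0.07 0 0 0;0.02 0 0 0.09 0 0 0;0.02 0 0 0.1 0 0 0;0.02 0 0 0.1 0 0 0;0.02 0 0 0.1 0 0 0'
python3 - <<'E'
from h import *
go([.4398,.179,.035],-12.5)
im=save('wrist','w5')
cv2.imwrite('pics/w5c.png',cv2.resize(im[20:380,100:460,::-1],(600,600),interpolation=cv2.INTER_CUBIC))
E
```

```text
t: 12.67
tool_pos: [0.4401, 0.1784, 0.235]
tool_rot: [3.122, -0.339, -0.004]
contact_force: [-0.7, -0.4, -1.8]
opening: 0.0259
grip_force: 71.0
t: 13.25
tool_pos: [0.4407, 0.1778, 0.1363]
tool_rot: [3.122, -0.343, -0.001]
contact_force: [0.7, -0.1, -1.4]
opening: 0.0267
grip_force: 71.0
shift [-0.0011 -0.001   0.1013] rot [ 0.0006  0.0008 -0.0006] rows 2.4 q [ 0.23 -0.23  2.05 -0.    1.32  2.02] t 13.25
```

View pics/w5c.png

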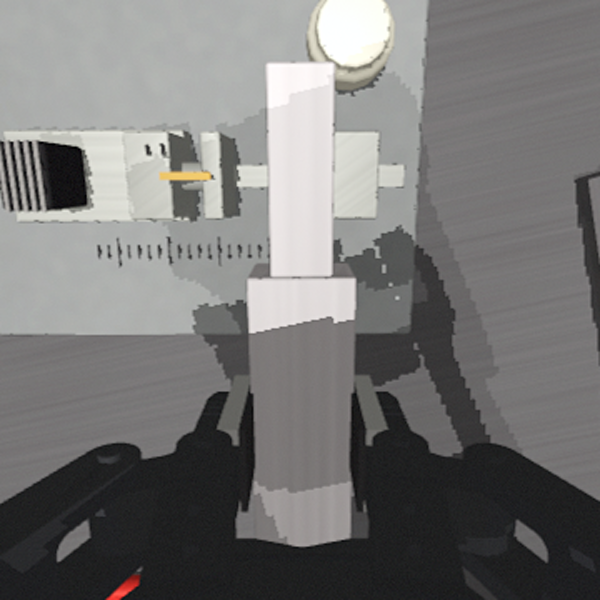

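The tongue at (300,170) in the crop is over the gap, beside the fixed jaw (335–379, 132–217) and square to it. Next is a numeric check of the jaw corner.

```bash
python3 - <<'E'
from h import *
pT=camT('wrist')
th=np.deg2rad(-12.5);ex=np.array([np.cos(th),np.sin(th)]);ey=np.array([-ex[1],ex[0]]);c=np.array([.516,.2108])
for n,q,z in [('jaw fr',(379,132),.062),('jaw rr',(379,217),.062),('pad',(222,132),.062),('padr',(222,217),.062),('bed corner',(410,334),.02)]:
    w=px2w('wrist',(100+q[0]*.6,20+q[1]*.6),z,pT)[:2]-c; print(n,(w@ex*1000).round(1),(w@ey*1000).round(1))
o=ctrl.get_obs()['tool_pos']; w=o[:2]-c; print('tcp',w@ex,w@ey)
p=ctrl.camera_params('wrist'); T=np.array(p['tool_from_camera'])
for q in [(267,63),(333,63),(271,275),(333,275)]:
    d=T[:3,:3]@[(100+q[0]*.6-p['cx'])/p['fx'],(20+q[1]*.6-p['cy'])/p['fy'],1]; print('blank tool',(T[:3,3]+d*(-.0093-T[2,3])/d[2])*1000)
E
```

```text
jaw fr 18.7 -79.3
jaw rr -14.3 -80.6
pad 18.8 -17.3
padr -14.2 -15.9
bed corner -78.0 -105.6
tcp -0.06561188602845731 -0.04799662168127157
blank tool [92.13370773 -7.23432805 -9.3       ]
blank tool [92.1177678   7.79340946 -9.3       ]
blank tool [43.16239221 -7.17530798 -9.3       ]
blank tool [43.13692692  8.53693846 -9.3       ]
```

```bash
python3 -m jog '0.02 -0.001 -0.002 0.02 0 0 0;0.02 -0.001 -0.002 0.045 0 0 0;0.02 -0.001 -0.002 0.065 0 0 0;0.02 -0.001 -0.002 0.08 0 0 0;0.02 -0.001 -0.002 0.09 0 0 0;0.02 -0.001 -0.002 0.096 0 0 0;0.02 -0.001 -0.002 0.096 0 0 0;0.02 -0.001 -0.002 0.096 0 0 0'
python3 -m jog '0.02 0 0 0.002 0 0 0;0.02 0 0 0.002 0 0 0'
```

```text
t: 13.97
tool_pos: [0.4412, 0.1808, 0.0416]
tool_rot: [-3.122, 0.342, -0.003]
contact_force: [0.3, 0.0, -1.3]
opening: 0.0263
grip_force: 71.1
t: 14.13
tool_pos: [0.4411, 0.1808, 0.0395]
tool_rot: [-3.122, 0.342, -0.003]
contact_force: [-0.1, -0.3, -2.0]
opening: 0.0262
grip_force: 71.1
```

```bash
for i in 1 2 3 ; do :; done; python3 -m jog '0.02 0 0 0.002 0 0 0;0.02 0 0 0.002 0 0 0' | grep -E 'pos|contact'
python3 -m jog '0.02 0 0 0.0015 0 0 0;0.02 0 0 0.0015 0 0 0' | grep -E 'pos|contact'
python3 -m jog '0.02 0 0 0.001 0 0 0;0.02 0 0 0.001 0 0 0' | grep -E 'pos|contact'
```

```text
tool_pos: [0.4404, 0.1806, 0.0367]
contact_force: [0.2, 0.5, -2.2]
tool_pos: [0.4401, 0.1806, 0.0349]
contact_force: [0.9, 0.5, -1.1]
tool_pos: [0.4404, 0.1807, 0.0347]
contact_force: [-2.3, -0.8, 4.0]
```

The blank touches the bed at z=0.0347, as predicted. I nudge it towards the fixed face.

```bash
python3 -m jog '0.02 0 0.001 0 0 0 0;0.02 0 0.002 0 0 0 0;0.02 0 0.002 0 0 0 0' | grep -E 'pos|rot|contact'
python3 -m jog '0.02 0 0.001 0 0 0 0;0.02 0 0.001 0 0 0 0' | grep -E 'pos|rot|contact'
python3 -c "
from h import *
print(ctrl.get_obs()['wrist_torque'])
save('wrist','w6')"
```

```text
tool_pos: [0.4406, 0.179, 0.0347]
tool_rot: [-3.122, 0.342, -0.003]
contact_force: [0.8, 2.2, 3.4]
tool_pos: [0.4404, 0.1779, 0.0347]
tool_rot: [-3.122, 0.342, -0.003]
contact_force: [0.6, 3.0, 3.8]
[ 0.33384674 -0.09152203  0.04702603]
```

```bash
python3 -m jog '0.02 0 0.001 0 0 0 0;0.02 0 0.001 0 0 0 0' | grep -E 'pos|contact'
python3 -c "
from h import *
print(ctrl.get_obs()['wrist_torque'])"
python3 -m jog '0.02 0 0.0007 0 0 0 0;0.02 0 0.0007 0 0 0 0' | grep -E 'pos|contact'
python3 -c "
from h import *
print(ctrl.get_obs()['wrist_torque'])"
```

```text
tool_pos: [0.4401, 0.1769, 0.0347]
contact_force: [0.5, 2.3, 4.7]
[ 0.43724135 -0.17125423  0.07896512]
tool_pos: [0.4401, 0.1768, 0.0347]
contact_force: [1.2, 4.9, 3.6]
[ 0.88834963 -0.27668136  0.18548924]
```

Contact with the fixed face shows: the last 0.7 mm step moved only 0.1 mm and the moment rose. I release and rise.

```bash
python3 -m jog '0.04 0 0 0 0 0 0;0.055 0 0 0 0 0 0;0.055 0 0 0 0 0 0;0.055 0 0 0 0 0 0;0.055 0 0 -0.02 0 0 0;0.055 0 0 -0.05 0 0 0;0.055 0 0 -0.09 0 0 0;0.04 0 0 -0.13 0 0 0;0.04 0 0 -0.17 0 0 0;0.034 0 0 -0.2 0 0 0;0.034 0 0 -0.2 0 0 0'
python3 - <<'E'
from h import *
im=save('wrist','w7'); pT=camT('wrist'); save('side','s7')
th=np.deg2rad(-12.5);ex=np.array([np.cos(th),np.sin(th)]);ey=np.array([-ex[1],ex[0]]);c=np.array([.516,.2108])+.0019*ey
for n,z in [('thumb_grip',.071),('tongue',.032),('tongue_blank',.02),('fixed_face',.042),('anvil_face',.042)]:
    for d in ctrl.tip_of('wrist',n)[:1]:
        w=px2w('wrist',d['xy'],z,pT)[:2]-c; print(n,np.round(d['xy']),round(d['p'],2),w@ex,w@ey)
for d in ctrl.cut_out('wrist','tongue_blank')[:2]:
    r=cv2.minAreaRect(cv2.findNonZero(d['mask'].astype(np.uint8)));print(round(d['p'],2),[((lambda w:[(w@ex).round(4),(w@ey).round(4)])(px2w('wrist',q,.044,pT)[:2]-c)) for q in cv2.boxPoints(r)])
g=c-.000*ex+.0569*ey
print(g); go([.5285,.2682,.053],-12.5)
E
```

```text
t: 16.35
tool_pos: [0.4425, 0.1766, 0.2423]
tool_rot: [-3.119, 0.341, -0.02]
contact_force: [1.5, -0.1, 0.8]
opening: 0.034
grip_force: 0.0
thumb_grip [173. 130.] 0.58 -0.0006056344749926449 0.052553691258014464
tongue [283. 129.] 0.55 -0.00015784298945504746 -0.05422920490548791
tongue_blank [284. 169.] 0.9 -0.04513632772416831 -0.055708999432949456
anvil_face [253. 131.] 0.72 -0.0017441309768612863 -0.02204700002603878
0.86 [[np.float64(0.0222), np.float64(-0.0388)], [np.float64(0.0225), np.float64(-0.065)], [np.float64(-0.1158), np.float64(-0.0683)], [np.float64(-0.1162), np.float64(-0.0392)]]
0.71 [[np.float64(0.0726), np.float64(0.0931)], [np.float64(0.0742), np.float64(-0.1038)], [np.float64(-0.0738), np.float64(-0.112)], [np.float64(-0.0761), np.float64(0.11)]]
[0.52872665 0.26820621]
shift [ 0.0687 -0.11    0.1786] rot [0.0016 0.0032 0.0003] rows 5.3 q [ 0.22 -0.32  1.96 -0.    1.5   2.01] t 16.75
```

The blank lies with the middle of its tongue at x≈0, against the fixed face. I go to the thumb grip and grip it.

```bash
python3 -m jog '0.034 0.025 -0.035 0 0 0 0;0.034 0.05 -0.075 0 0 0 0;0.034 0.069 -0.11 0 0 0 0;0.034 0.069 -0.11 0.03 0 0 0;0.034 0.069 -0.11 0.06 0 0 0;0.034 0.069 -0.11 0.09 0 0 0;0.034 0.069 -0.11 0.12 0 0 0;0.034 0.069 -0.11 0.145 0 0 0;0.034 0.069 -0.11 0.165 0 0 0;0.034 0.069 -0.11 0.178 0 0 0;0.034 0.069 -0.11 0.178 0 0 0'
python3 -m jog '0.015 0 0 0 0 0 0;0.015 0 0 0 0 0 0;0.015 0 0 0 0 0 0;0.015 0 0 0 0 0 0;0.015 0 0 0 0 0 0' 30
```

```text
t: 17.67
tool_pos: [0.5273, 0.2674, 0.0514]
tool_rot: [3.119, -0.341, -0.012]
contact_force: [-0.4, 0.2, -0.3]
opening: 0.0339
grip_force: 0.0
t: 18.08
tool_pos: [0.5301, 0.2681, 0.056]
tool_rot: [3.122, -0.342, -0.0]
contact_force: [-1.1, -2.3, -6.5]
opening: 0.019
grip_force: 33.1
```

```bash
f() { grep -E 'pos|contact' | tr '\n' ' '; echo; }
python3 -m jog '0.015 0 0.003 0 0 0 0;0.015 0 0.006 0 0 0 0;0.015 0 0.009 0 0 0 0;0.015 0 0.012 0 0 0 0;0.015 0 0.015 0 0 0 0' | f
python3 -m jog '0.015 0 0.002 0 0 0 0;0.015 0 0.004 0 0 0 0' | f
python3 -m jog '0.015 0 0.002 0 0 0 0;0.015 0 0.003 0 0 0 0' | f
python3 -c "
from h import *
save('wrist','w8');pT=camT('wrist')
for n in ['anvil_face','thumb_grip','anvil_pad','fixed_face','tongue']: print(n,[(np.round(d['xy']),round(d['p'],2)) for d in ctrl.tip_of('wrist',n)[:1]])"
```

```text
tool_pos: [0.5278, 0.2574, 0.0562] contact_force: [4.4, 13.9, -13.1] 
tool_pos: [0.5269, 0.2534, 0.0561] contact_force: [6.1, 13.1, -14.3] 
tool_pos: [0.5263, 0.2504, 0.0561] contact_force: [5.8, 12.9, -14.1] 
anvil_face [(array([424., 259.]), 0.75)]
thumb_grip [(array([281., 285.]), 0.55)]
anvil_pad [(array([405., 236.]), 0.79)]
fixed_face [(array([472., 256.]), 0.57)]
tongue [(array([442., 248.]), 0.89)]
```

```bash
f() { grep -E 'pos|contact' | tr '\n' ' '; echo; }
for i in 1; do python3 -m jog '0.015 0 0.0015 0 0 0 0;0.015 0 0.003 0 0 0 0' | f; done
python3 -m jog '0.015 0 0.001 0 0 0 0;0.015 0 0.002 0 0 0 0' | f
python3 -m jog '0.015 0 0.001 0 0 0 0;0.015 0 0.0015 0 0 0 0' | f
```

```text
tool_pos: [0.5257, 0.2477, 0.0562] contact_force: [5.3, 13.8, -14.7] 
tool_pos: [0.5253, 0.2457, 0.0562] contact_force: [4.5, 12.9, -14.0] 
tool_pos: [0.5249, 0.2441, 0.0561] contact_force: [4.8, 13.4, -13.5]
```

```bash
f() { grep -E 'pos|contact' | tr '\n' ' '; echo; }
python3 -m jog '0.015 0 0.001 0 0 0 0;0.015 0 0.001 0 0 0 0' 45| f
python3 -m jog '0.015 0 0.001 0 0 0 0;0.015 0 0.001 0 0 0 0' | f
python3 -m jog '0.015 0 0.001 0 0 0 0;0.015 0 0.001 0 0 0 0' | f
python3 -c "
from h import *
save('wrist','w9');pT=camT('wrist')
for n in ['anvil_face','thumb_grip','anvil_pad','fixed_face','tongue']: print(n,[(np.round(d['xy']),round(d['p'],2)) for d in ctrl.tip_of('wrist',n)[:1]])"
```

```text
tool_pos: [0.5248, 0.2434, 0.0562] contact_force: [5.1, 14.4, -13.4] 
tool_pos: [0.5247, 0.2431, 0.0562] contact_force: [7.0, 16.7, -14.7] 
tool_pos: [0.5245, 0.2424, 0.0562] contact_force: [7.1, 18.0, -15.4] 
anvil_face [(array([421., 257.]), 0.67)]
thumb_grip [(array([282., 283.]), 0.79)]
anvil_pad [(array([402., 240.]), 0.97)]
fixed_face [(array([456., 256.]), 0.68)]
tongue [(array([429., 251.]), 0.64)]
```

Contact shows: the in-plane force rose from 14 to 19 N at TCP y≈0.243, which matches jaw≈16 mm. I go about 4.5 mm further.

```bash
f() { grep -E 'pos|contact' | tr '\n' ' '; echo; }
python3 -m jog '0.015 0 0.001 0 0 0 0;0.015 0 0.002 0 0 0 0;0.015 0 0.002 0 0 0 0' | f
python3 -m jog '0.015 0 0.001 0 0 0 0;0.015 0 0.002 0 0 0 0;0.015 0 0.002 0 0 0 0' | f
python3 -c "
from h import *
im=save('wrist','w10');pT=camT('wrist')
cv2.imwrite('pics/w10c.png',cv2.resize(im[170:320,340:540,::-1],(800,600),interpolation=cv2.INTER_CUBIC))
for n in ['anvil_face','thumb_grip','anvil_pad','fixed_face','tongue']: print(n,[(np.round(d['xy']),round(d['p'],2)) for d in ctrl.tip_of('wrist',n)[:1]])"
```

```text
tool_pos: [0.5242, 0.2407, 0.0562] contact_force: [7.3, 18.4, -16.1] 
tool_pos: [0.5238, 0.239, 0.0562] contact_force: [6.2, 20.5, -17.2] 
anvil_face [(array([414., 260.]), 0.57)]
thumb_grip [(array([280., 287.]), 0.66)]
anvil_pad [(array([460., 153.]), 0.68)]
fixed_face [(array([444., 255.]), 0.63)]
tongue [(array([458., 150.]), 0.75)]
```

```bash
f() { grep -E 'pos|contact|opening' | tr '\n' ' '; echo; }
python3 -m jog '0.015 0 0.0007 0 0 0 0;0.015 0 0.0007 0 0 0 0' | f
python3 -m jog '0.022 0 0 0 0 0 0;0.026 0 0 0 0 0 0;0.032 0 0 0 0 0 0;0.032 0 0 0 0 0 0;0.032 0 0 0 0 0 0' | f
python3 -m jog '0.032 0 0 -0.01 0 0 0;0.032 0 0 -0.03 0 0 0;0.032 0 0 -0.05 0 0 0;0.032 -0.03 0.02 -0.08 0 0 0;0.032 -0.06 0.06 -0.1 0 0 0;0.032 -0.06 0.06 -0.1 0 0 0;0.032 -0.06 0.06 -0.1 0 0 0' | f
python3 - <<'E'
from h import *
im=save('wrist','w11')
pT=camT('wrist')
th=np.deg2rad(-12.5);ex=np.array([np.cos(th),np.sin(th)]);ey=np.array([-ex[1],ex[0]]);c=np.array([.516,.2108])+.0019*ey
v=im[:,:,::-1].copy()
y0=-.060+.016
for z,L in [(.062,[(-.017,-.082),(.017,-.082),(.017,-.06),(-.017,-.06)]),(.062,[(-.017,y0),(.017,y0),(.017,y0+.008),(-.017,y0+.008)]),(.063,[(-.02,y0+.015),(.02,y0+.015)])]:
    P=[w2px('wrist',[*(c+x*ex+y*ey),z],pT) for x,y in L]; print(np.round(P)); cv2.polylines(v,[np.int32(P)],True,(0,0,255),1)
cx,cy=np.mean(P,0).astype(int); x=max(0,min(cx-90,360));y=max(0,min(cy-75,270))
print(x,y)
cv2.imwrite('pics/w11c.png',cv2.resize(v[y:y+150,x:x+200],(800,600),interpolation=cv2.INTER_CUBIC))
E
```

```text
tool_pos: [0.5237, 0.2384, 0.0562] contact_force: [8.3, 20.5, -16.6] opening: 0.0188 
tool_pos: [0.5236, 0.2332, 0.0575] contact_force: [0.4, 0.7, -0.6] opening: 0.0319 
tool_pos: [0.4507, 0.1865, 0.1593] contact_force: [-0.3, 0.2, 0.1] opening: 0.0317 
[[337. 162.]
 [339. 116.]
 [309. 116.]
 [308. 162.]]
[[287. 162.]
 [287. 116.]
 [276. 116.]
 [276. 162.]]
[[267. 166.]
 [266. 111.]]
176 63
```

View pics/w11c.png

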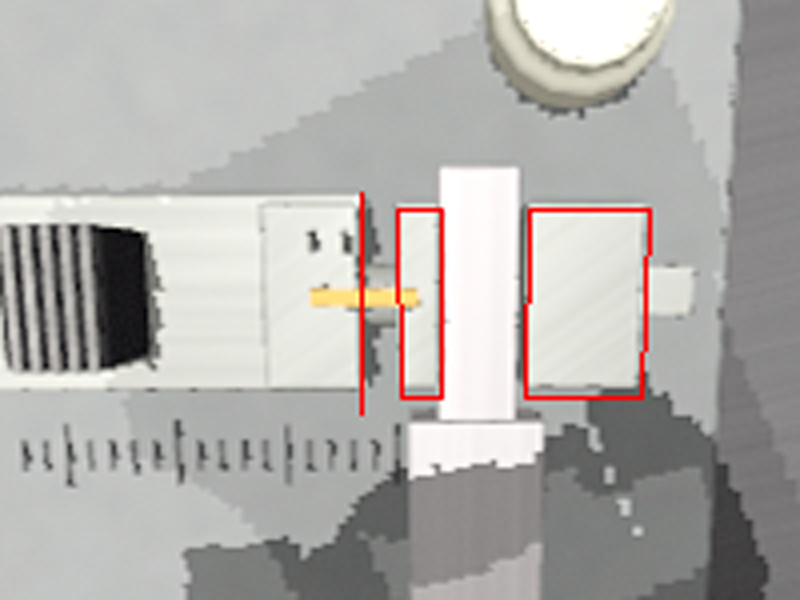

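The tongue at (479,290) is held square between the pad (400–442) and the fixed jaw (527). The pillar face at 360 is about 7 mm behind the pad, so the anvil has given about 5 mm. The robot is clear, so I hand in.

```bash
python3 -c "
from station import ctrl
print(ctrl.finish_job())"
```

```text
the job is handed in; nothing more can be done
None
```

The job is handed in: the tongue blank lies square on the bed, clasped between both jaws with the anvil pressed about 5 mm of its 10 mm travel, and the robot is clear of everything. The other two blanks were still in their clips when I last looked at the rack, just after lifting the tongue blank out.

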